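# Hold a wet-lacquered doll on its rolling carriage over the curing lamp

## Task

Lift the painter's caddy by its upright handle post and carry it to the flat curing lamp, so that the middle of its rod lane hangs over the violet window, about 10 cm above the lamp (underside of the caddy to window). By tilting the caddy, bring the freely rolling carriage with the wet pink doll to the middle of the lane, between the red marks, and keep it there for at least 5 seconds without a break; the program finishes while still holding the caddy up there with the carriage at rest in the middle. Never touch the doll, do not let the carriage bang into the ends of the lane, do not tip the caddy over or touch the lamp with it, and leave the wooden doll, the jar and the paint box at the back where they are.

Things in the scene. Friction and masses are not known exactly. Their poses are not given: they have to be found in the camera images.
- caddy: Plywood caddy, 225 (x) by 328 mm (y), 0.65 kg without the carriage, centre of mass below the handle, loose on the table. Origin: centre of the underside; z up, y along spine and lane. Upright wooden handle post in the middle, 44 mm (x) by 30 mm (y), top 130 mm up; low 12 mm spine board (50 mm high). Rod lane at x = +65 mm; four fixed paint pots at x = -62 mm (47 mm wide, tops 56 mm up).
- caddy_handle (a point): centre of the handle post's top face, 130 mm above the caddy's underside; axes as caddy. Grip the 30 mm thick post from above, fingers closing along the caddy's y (along the lane), firmly (about 100 N): gripped so it hardly turns in the fingers as the carriage rolls. Gripped along x it would swivel.
- lane_mid (a point): Middle of the lane, fixed in the caddy: x +65, y 0, 40 mm above the underside, level with the carriage's top plate; axes as caddy. The lane: two steel rods along y, 8 mm thick, 44 mm between centres, open below. Red marks beside the lane span y = -25 to +25 mm.
- carriage (a joint): Position in m of the aluminium carriage (56 x 60 mm, captive on the rods) along the lane: 0 mid-lane, positive towards the caddy's +y, end stops at -0.115 and +0.115. About 0.12 kg with the doll. It rolls freely: acceleration = 9.8 m/s^2 per rad of slope, minus the caddy's own acceleration along the lane, minus speed / 12 s (drag 0.01 N s/m). At rest at the start.
- pink_doll: Wet pink doll, 44 mm wide, 64 mm tall, fixed upright on the carriage; origin at the centre of its foot, on the carriage's axis, 42 mm above the caddy's underside; its top 106 mm above the underside. Never touch it.
- lamp_pad: the flat white curing lamp, a fixed box 200 x 200 x 22 mm; origin at the centre of its underside
- pad_top (a point): centre of the round violet window (110 mm wide) on top of the flat white curing lamp, 25 mm above the table
- wood_doll: bare wooden doll, 82 mm wide, 118 mm tall, origin at the centre of its foot; bystander at the far side of the table
- jar: white jar with wooden lid, 84 mm wide, 120 mm tall, origin at its foot; bystander
- paint_box: purple box, 100 x 150 x 60 mm, origin at the centre of its underside; bystander

How it is judged:
By the outcome, as a careful person would: the job done as asked, in the order asked, and still so for the second after the job is handed in, while the arm keeps its last pose, push and grip.
It also fails if it takes over 51 s, if anything falls off the work surface, if the arm or the gripper's body presses on something with over 40 N, if the wrist force passes 120 N, or if a joint passes its speed limit or range.

## Robot

A 7-joint arm with a two-finger parallel gripper is mounted at the origin on the work surface. World frame = base frame: x ahead of the robot, y to its left, z up, the work surface at z = 0. Lengths are in m, angles in rad, forces in N, time in s.
With the tool pointing down it reaches from about 0.425 to 0.95 m from the base axis. Payload 16.7 kg.
Tool frame: the origin (TCP) lies on the centre line of the jaws, within the pads' length; the fingertips stand 8 mm ahead of it and the grasp point (between the pads) lies 11 mm behind it (r.tip_extent is the distance from the TCP to the fingertips, in m); z points along the fingers, y is the line along which they close (so a half turn about z gives the same grasp; the last joint's range is limited). The gripper opens to 94 mm and grips with 3 to 60 N. Pads are 16 mm wide; open, the fingers measure 119 mm over their backs; the gripper's body (75 mm by 177 mm) begins 78 mm behind the grasp point.
Start: joints at [1.042, 0.426, 0.074, 1.606, -0.034, 1.111, -0.067], TCP at [0.25, -0.627, 0.213] pointing down, gripper open.
Joint ranges: [-2.85, 2.85], [-0.5, 2.14], [-1.23, 1.37], [0.21, 2.46], [-1.02, 4.16], [0.16, 2.05], [-2.73, 2.73]. Speed limits (rad/s): [1.89, 1.89, 2.39, 2.39, 3.01, 3.01, 3.01].

## Interface

Orientations are given as a rotation vector (axis times angle).
In Python, from bench import r, vision gives the robot as it stands.
- The arm moves only by the tool drive_tool, never from a script. Its argument "plan" is a list of rows, each a list of 7 numbers: the shift along the tool's x, y, z scaled (see below), then the turn, a rotation vector about the tool's x, y, z scaled (see below), then the opening, from 0 (shut) to 1 (fully open). A call has 1 to 12 rows; each row shifts and turns the commanded pose from where the row before left it, along the tool's axes as they then stand; what a row does not reach is not made up. The controller multiplies each number of a shift by 0.3 m and each number of a turn by 90 degrees. A row lasts 1/8 s, in which the tool goes at most 62.5 mm and 10.7 degrees, less where a joint would pass 70% of its speed; a pose out of reach is approached as far as the arm can. A call with a number of a shift or a turn outside -1 to 1 is refused whole. A call with a gripper value outside its range is refused whole. The fingers move at their own pace and stop on an object; the grip force is fixed at half the most. Time passes only in rows, so rows that do not move let the fingers close. It gives the time, the measured TCP pose, the force, the opening and the grip force at its end, in the units of the state.
- r.observe(): the state, without advancing time (a new reading comes with each control period).
- vision.read_camera(name): name is "side" or "top" or "wrist"; returns (picture, depth): 384x512x3 uint8, red, green, blue; 384x512 float32, m along the optical axis (not along the pixel's ray), 0 where there is no reading.
- vision.get_calibration(name): a dict with "camera_matrix" (3x3 intrinsics, pixels), "D" ([k1, k2, p1, p2, k3] as OpenCV has them; the pictures are not rectified), "view" (4x4, takes a point from world to camera coordinates). Camera axes: x right, y down, z forward; pixel columns grow to the right and rows downward; lengths in m; the calibration is good to about 2 mm. A picture is of the moment at which its call begins: read the wrist's pose just before it. get_calibration takes no time and is no camera call; for the wrist camera it gives the pose at the moment of the call.
- r.close_job(): hands the job in; it is judged then, once.
The state is a dict: "time": time; "joint_pos": joint angles; "dq": joint speeds; "joint_torque": joint torques, N m; "eef_pos": TCP position; "tcp_rot": TCP orientation; "ft_force": force on the tool from outside, world axes, zero at the start; "torque": the same for the moment, N m; "gripper_width": opening from 0.0 (shut) to 1.0 (fully open); "grip_force": force on a finger pad.
Only numpy, scipy, OpenCV 4.12 (cv2) and the standard library are available. Lean on these libraries where they do the work, as an engineer would, in place of code of your own. Each camera call takes 0.05 s, during which the arm holds its last target. There are 200 camera calls.

## Working session

There is one attempt and no reset: what is moved stays moved. The work goes in short steps, Python scripts to look and compute and a tool call to move; the robot and the scene stay as the last step left them, time stands still between calls to the robot, and variables do not carry over. Pictures are saved under pics/ and viewed, at most 10 in all, crops included, and the job is handed in when it is done.

Besides the shell and the picture viewer there is one more tool, called in YAML: its name, and indented under it one key for each argument. drive_tool: Moves the arm, as the interface text tells. Shifts and turns lie within -1 to 1; 1 stands for 0.3 m of shift or 90 degrees of turn. Its arguments: {"type":"object","properties":{"plan":{"type":"array","items":{"type":"array","items":{"type":"number","minimum":-1,"maximum":1}}}},"required":["plan"]}

```bash
mkdir -p pics; ls
cat > h.py <<'E'
import numpy as np, cv2
from bench import r, vision
def ray(cal,u,v):
    K=np.array(cal["camera_matrix"]);D=np.array(cal["D"]);V=np.array(cal["view"])
    p=cv2.undistortPoints(np.array([[[u,v]]],float),K,D)[0,0]
    R=V[:3,:3];t=V[:3,3]
    return -R.T@t, R.T@np.array([p[0],p[1],1])
def onplane(cal,u,v,z):
    o,d=ray(cal,u,v); return o+d*(z-o[2])/d[2]
def proj(cal,P):
    V=np.array(cal["view"]);rv=cv2.Rodrigues(V[:3,:3])[0]
    return cv2.projectPoints(np.array(P,float).reshape(-1,1,3),rv,V[:3,3],np.array(cal["camera_matrix"]),np.array(cal["D"]))[0][:,0]
def depthpts(cal,d):
    K=np.array(cal["camera_matrix"]);D=np.array(cal["D"]);V=np.array(cal["view"])
    v,u=np.mgrid[:d.shape[0],:d.shape[1]]
    p=cv2.undistortPoints(np.stack([u,v],-1).reshape(-1,1,2).astype(float),K,D)[:,0]
    c=np.c_[p,np.ones(len(p))]*d.reshape(-1,1)
    return ((c-V[:3,3])@V[:3,:3]).reshape(*d.shape,3)
E
python3 - <<'E'
from h import *
s=r.observe();print(s)
for n in("top","side"):
    c=vision.get_calibration(n);im,d=vision.read_camera(n)
    np.savez(f"{n}.npz",im=im,d=d);cv2.imwrite(f"pics/{n}0.png",im[:,:,::-1])
    print(n,c["view"],c["camera_matrix"])
E
```

```text
pics
{'time': 0.0, 'joint_pos': array([ 1.04150215,  0.42673908,  0.07386691,  1.60660329, -0.03408964,
        1.11079001, -0.0671038 ]), 'dq': array([-1.94979718e-03,  9.02859499e-04,  4.70564485e-04,  2.56973196e-05,
        2.55283693e-04, -5.05655698e-04,  2.27997468e-03]), 'joint_torque': array([ 1.43072462e-03, -9.35803413e+01,  3.66702899e+00, -4.54167831e+01,
       -4.87422233e-02,  2.02975678e-02,  1.42385561e-04]), 'eef_pos': array([ 0.25004396, -0.62652183,  0.21277301]), 'tcp_rot': array([-3.08392260e+00, -5.92697913e-01,  5.49211992e-04]), 'ft_force': array([-0.39531524,  0.04960193, -0.66627758]), 'torque': array([ 0.0283969 , -0.04169619, -0.00586421]), 'grip_force': 0.0, 'gripper_width': 0.998938745449101}
top [[ 6.23280967e-03 -9.99980451e-01  4.98768544e-04 -9.64621550e-03]
 [-9.83650334e-01 -6.22079601e-03 -1.79981450e-01  6.42201193e-01]
 [ 1.79981035e-01  6.31176279e-04 -9.83669878e-01  6.69442772e-01]
 [ 0.00000000e+00  0.00000000e+00  0.00000000e+00  1.00000000e+00]] [[367.3268322    0.         259.91348401]
 [  0.         367.3268322  190.85838151]
 [  0.           0.           1.        ]]
side [[-9.03612899e-01 -4.28349568e-01  6.12924890e-04  5.83123684e-01]
 [-2.77767925e-01  5.84867121e-01 -7.62086236e-01  2.60496992e-01]
 [ 3.26080830e-01 -6.88801204e-01 -6.47475246e-01  8.42888205e-01]
 [ 0.00000000e+00  0.00000000e+00  0.00000000e+00  1.00000000e+00]] [[405.10501646   0.         257.50692586]
 [  0.         405.10501646 188.08358168]
 [  0.           0.           1.        ]]
```

View pics/top0.png

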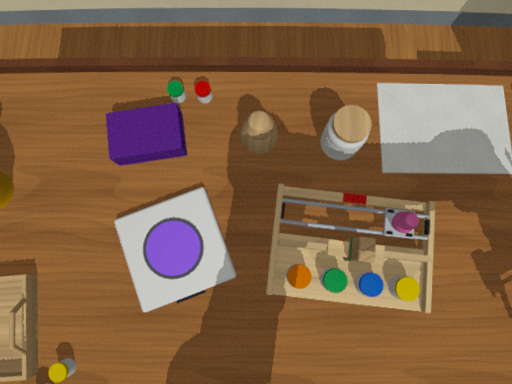

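View pics/side0.png

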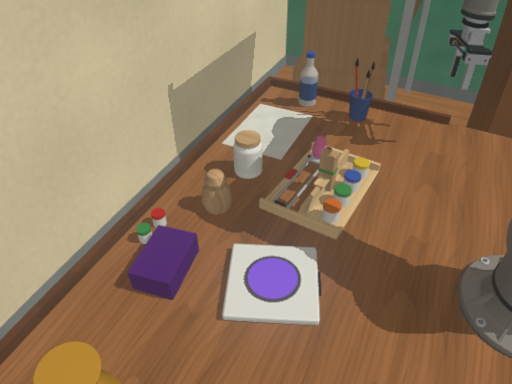

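Top view: the caddy is centred near (352,248) with its lane on the far side (world +x) and the carriage and doll at the right end (405,222), i.e. caddy −y. The handle post is near (362,248) and the lamp window at (173,248). Side view agrees: the jar and wooden doll are behind, clear of the path.

Run:
```python
from h import *
c=vision.get_calibration("top");z=np.load("top.npz");im,d=z["im"],z["d"]
P=depthpts(c,d);hsv=cv2.cvtColor(im,cv2.COLOR_RGB2HSV);H,S,V=[hsv[...,i].astype(int) for i in range(3)]
def cen(m,zz,n):
    k,l,st,ce=cv2.connectedComponentsWithStats(m.astype(np.uint8));i=1+np.argmax(st[1:,4]);q=P[l==i]
    print(n,st[i],ce[i].round(1),"plane",onplane(c,*ce[i],zz).round(4),"depthmed",np.median(q,0).round(4));return l==i
v,u=np.mgrid[:384,:512]
box=lambda a,b,e,f:(u>a)&(u<b)&(v>e)&(v<f)
cen((H>120)&(H<140)&(S>120)&(V>110)&box(110,240,200,300),.025,"win")
b=box(265,440,180,312)
p=[]
zz=.056
for n,m in dict(org=(H<14)&(S>200)&(V>140)&box(280,315,260,292),green=(H>50)&(H<85)&(S>150)&(V>60)&box(318,350,265,297),blue=(H>95)&(H<118)&(S>150)&(V>80)&box(355,388,268,300),yel=(H>20)&(H<34)&(S>200)&(V>150)&box(392,424,272,304)).items(): cen(m,.056,n)
cen((H>155)&(H<175)&(S>80)&box(380,430,200,245),.1,"doll")
cen((H<6)&(S>180)&box(335,375,190,208),.03,"red")
m=b&(P[...,2]>.118)&(P[...,2]<.14)&(u<385)
q=P[m];print("handle",m.sum(),q.mean(0),q.min(0),q.max(0)); print(cv2.minAreaRect(q[:,:2].astype(np.float32)*1000))
m=b&(P[...,2]>.012); q=P[m&(P[...,2]<.05)]
print("caddy rect",cv2.minAreaRect(q[:,:2].astype(np.float32)*1000))
m=box(105,245,180,315)&(P[...,2]>.014)&(P[...,2]<.04);print("lamp",cv2.minAreaRect(P[m][:,:2].astype(np.float32)*1000),np.median(P[m][:,2]))
# others
for n,bb in dict(jar=(315,375,100,165),wood=(235,285,105,160),box=(100,190,100,170)).items():
    m=box(*bb)&(P[...,2]>.03);q=P[m];print(n,q.min(0).round(3),q.max(0).round(3))
s=r.observe();from scipy.spatial.transform import Rotation as R;print(R.from_rotvec(s["tcp_rot"]).as_matrix().round(3))
big=cv2.resize(im[175:315,260:445],None,fx=4,fy=4,interpolation=cv2.INTER_CUBIC);cv2.imwrite("pics/crop.png",big[:,:,::-1])
```

```text
win [ 146  221   54   55 2359] [172.7 247.9] plane [0.5299 0.1701 0.025 ] depthmed [0.5296 0.1698 0.0255]Traceback (most recent call last):
  File "<stdin>", line 13, in <module>
  File "<stdin>", line 5, in cen
    return _wrapfunc(a, 'argmax', axis=axis, out=out, **kwds)
    return bound(*args, **kwds)
ValueError: attempt to get argmax of an empty sequence
```

Run:
```python
from h import *
c=vision.get_calibration("top");z=np.load("top.npz");im,d=z["im"],z["d"]
P=depthpts(c,d);hsv=cv2.cvtColor(im,cv2.COLOR_RGB2HSV);H,S,V=[hsv[...,i].astype(int) for i in range(3)]
for p in((299,277),(335,280),(371,285),(408,289),(405,220),(355,198)):print(p,hsv[p[1],p[0]],P[p[1],p[0]].round(3))
def cen(m,zz,n):
    if not m.any(): print(n,"none");return
    k,l,st,ce=cv2.connectedComponentsWithStats(m.astype(np.uint8));i=1+np.argmax(st[1:,4]);q=P[l==i]
    print(n,st[i],ce[i].round(1),"plane",onplane(c,*ce[i],zz).round(4),"depthmed",np.median(q,0).round(4));return l==i
v,u=np.mgrid[:384,:512]
box=lambda a,b,e,f:(u>a)&(u<b)&(v>e)&(v<f)
b=box(265,440,180,312)
for n,bb in dict(org=(282,316,260,294),green=(319,351,263,297),blue=(355,388,268,302),yel=(392,424,272,306)).items(): cen((P[...,2]>.05)&(P[...,2]<.062)&box(*bb),.056,n)
cen((H>150)&(H<178)&(S>80)&box(380,430,200,245),.1,"doll")
cen(((H<6)|(H>174))&(S>150)&box(335,375,190,208),.03,"red")
m=b&(P[...,2]>.118)&(P[...,2]<.14)&(u<385)
q=P[m];print("handle",m.sum(),q.mean(0),q.min(0),q.max(0)); print(cv2.minAreaRect(q[:,:2].astype(np.float32)*1000))
q=P[b&(P[...,2]>.012)&(P[...,2]<.05)]
print("caddy rect",cv2.minAreaRect(q[:,:2].astype(np.float32)*1000))
m=box(105,245,180,315)&(P[...,2]>.014)&(P[...,2]<.04);print("lamp",cv2.minAreaRect(P[m][:,:2].astype(np.float32)*1000),np.median(P[m][:,2]))
for n,bb in dict(jar=(315,375,100,165),wood=(235,285,105,160),box=(100,190,100,170)).items():
    m=box(*bb)&(P[...,2]>.03);q=P[m];print(n,q.min(0).round(3),q.max(0).round(3))
s=r.observe();from scipy.spatial.transform import Rotation as R;print(R.from_rotvec(s["tcp_rot"]).as_matrix().round(3))
big=cv2.resize(im[175:315,260:445],None,fx=4,fy=4,interpolation=cv2.INTER_CUBIC);cv2.imwrite("pics/crop.png",big[:,:,::-1])
```

```text
(299, 277) [ 17 255 193] [ 0.476 -0.081  0.059]
(335, 280) [ 71 198 138] [ 0.47  -0.15   0.057]
(371, 285) [107 231 167] [ 0.461 -0.219  0.058]
(408, 289) [ 27 255 191] [ 0.453 -0.291  0.055]
(405, 220) [165 140 120] [ 0.581 -0.275  0.1  ]
(355, 198) [179 223 129] [ 0.637 -0.206  0.011]
org [287 264  24  25 478] [298.6 276. ] plane [ 0.4775 -0.0806  0.056 ] depthmed [ 0.4776 -0.0811  0.0558]
green [323 268  25  26 484] [335.  280.4] plane [ 0.4695 -0.1502  0.056 ] depthmed [ 0.4701 -0.1504  0.0556]
blue [360 273  24  24 452] [371.  284.5] plane [ 0.462  -0.2193  0.056 ] depthmed [ 0.4619 -0.2192  0.0556]
yel [395 276  25  26 483] [406.9 288.1] plane [ 0.455  -0.2884  0.056 ] depthmed [ 0.4551 -0.2885  0.0557]
doll [392 211  27  22 447] [404.8 221.5] plane [ 0.5787 -0.2744  0.1   ] depthmed [ 0.5794 -0.2776  0.0936]
red [343 193  23  11 202] [354.2 198.1] plane [ 0.6334 -0.1999  0.03  ] depthmed [ 0.6367 -0.2046  0.0116]
handle 463 [ 0.52726515 -0.19130486  0.12891595] [ 0.50494767 -0.20930599  0.11874187] [ 0.55023033 -0.17592085  0.13286985]
((527.3485107421875, -192.92068481445312), (31.15821647644043, 44.270751953125), 84.97632598876953)
caddy rect ((535.5928344726562, -193.27940368652344), (329.29986572265625, 225.8158721923828), 83.75379943847656)
lamp ((527.9270629882812, 168.94056701660156), (207.42147827148438, 198.40087890625), 21.344432830810547) 0.02254379884872571
jar [ 0.511 -0.216  0.03 ] [ 0.799 -0.006  0.774]
wood [ 0.511 -0.041  0.03 ] [0.794 0.037 0.774]
box [ 0.511 -0.006  0.03 ] [0.827 0.316 0.774]
[[ 0.929  0.371 -0.001]
 [ 0.371 -0.929  0.001]
 [-0.    -0.001 -1.   ]]
```

View pics/crop.png

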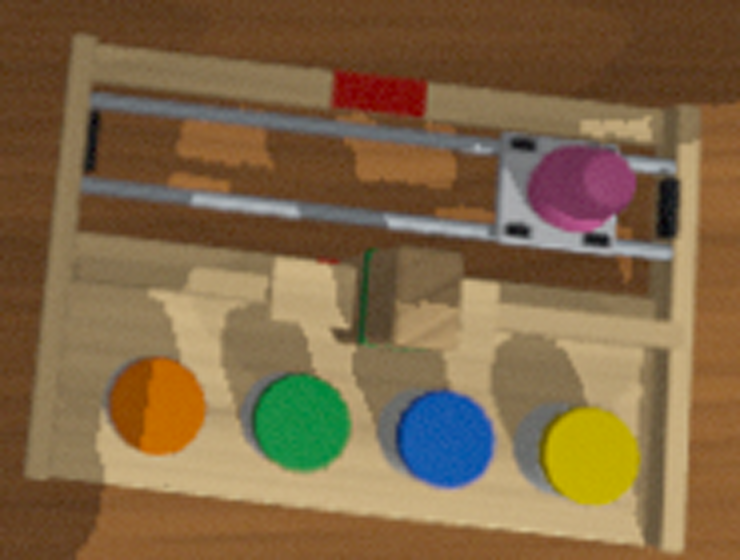

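The measurements agree with each other:
- **Caddy:** centre (0.5275, −0.191), yaw −6.2°, from both the pots line and the post.
- **Window:** (0.530, 0.170).

I'll move above the post now.

drive_tool:
  plan:
    - [0.14,-0.1,0,0,0,0,1]
    - [0.14,-0.1,0,0,0,0,1]
    - [0.14,-0.1,0,0,0,0,1]
    - [0.14,-0.1,0,0,0,0,1]
    - [0.14,-0.1,0,0,0,0,1]
    - [0.14,-0.1,0,0,0,0,1]
    - [0.14,-0.1,0,0,0,0,1]
    - [0.14,-0.1,0,0,0,0,1]
    - [0.14,-0.1,0,0,0,0,1]
    - [0.14,-0.1,0,0,0,0,1]
    - [0,0,0,0,0,0.115,1]
    - [0,0,0,0,0,0.115,1]

```text
time: 1.6
eef_pos: [0.5292, -0.1918, 0.2131]
tcp_rot: [-3.141, -0.022, 0.001]
ft_force: [0.2, -0.6, -0.8]
gripper_width: 0.998
grip_force: 0.0
```

```bash
cat >> h.py <<'E'
from scipy.spatial.transform import Rotation as Rot
def goto(p,yaw_y):
    "needed shift (tool axes, scaled) and turn (scaled) to TCP p, tool down with tool y at world angle yaw_y deg"
    s=r.observe();R=Rot.from_rotvec(s["tcp_rot"]);a=np.deg2rad(yaw_y)
    y=np.array([np.cos(a),np.sin(a),0]);z=np.array([0,0,-1.]);x=np.cross(y,z)
    T=Rot.from_matrix(np.c_[x,y,z]);
    print("t",s["time"],"pos",s["eef_pos"].round(4),"F",s["ft_force"].round(2),"grip",s["gripper_width"],s["grip_force"])
    print("shift",(R.inv().apply(np.array(p)-s["eef_pos"])/.3).round(4),"turn",((R.inv()*T).as_rotvec()/(np.pi/2)).round(4),"shift after turn",(T.inv().apply(np.array(p)-s["eef_pos"])/.3).round(4))
E
python3 - <<'E'
from h import *
goto([.5275,-.191,.097],-96.2)
c=vision.get_calibration("top");print(onplane(c,399.5,222,.04))
E
```

```text
t 1.6 pos [ 0.5292 -0.1918  0.2131] F [ 0.23 -0.63 -0.75] grip 0.9981494121625297 0.0
shift [-0.0052 -0.0028  0.3871] turn [-0.0002  0.0004  0.0777] shift after turn [-0.0058 -0.0022  0.3871]
[ 0.58355765 -0.28736245  0.04      ]
```

drive_tool:
  plan:
    - [-0.006,-0.002,0,0,0,0.078,1]
    - [0,0,0.1,0,0,0,1]
    - [0,0,0.13,0,0,0,0.8]
    - [0,0,0.107,0,0,0,0.6]
    - [0,0,0.05,0,0,0,0.5]

```text
time: 2.22
eef_pos: [0.5263, -0.1917, 0.0957]
tcp_rot: [-3.137, 0.163, 0.004]
ft_force: [0.8, -0.3, -0.5]
gripper_width: 0.719
grip_force: 0.0
```

Run:
```python
from h import *
goto([.5275,-.191,.097],-96.2)
c=vision.get_calibration("wrist");im,d=vision.read_camera("wrist");cv2.imwrite("pics/w1.png",im[:,:,::-1]);np.savez("w1.npz",im=im,d=d,**{k:np.array(v) for k,v in c.items()})
```

```text
t 2.225 pos [ 0.5263 -0.1917  0.0957] F [ 0.81 -0.34 -0.54] grip 0.7190919775761277 0.0
shift [ 0.0036 -0.0028 -0.0043] turn [-0.0003  0.0015  0.0027] shift after turn [ 0.0036 -0.0028 -0.0043]
```

View pics/w1.png

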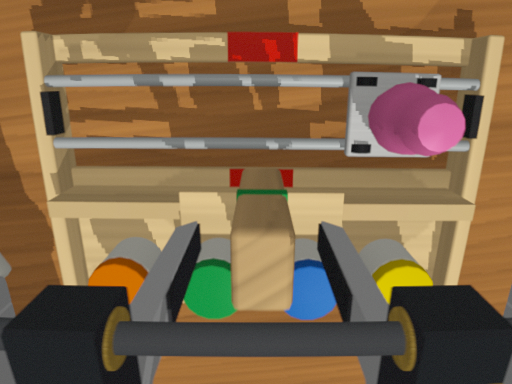

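Wrist view: it shows the whole lane. The stops are at (53,113) and (473,115), the red mark at (263,46), and the carriage plate spans u≈347–440 with the doll on it. The post at (263,250) is centred between the fingers, so I can grip now.

drive_tool:
  plan:
    - [0.003,-0.002,0,0,0,0.002,0.6]
    - [0,0,0,0,0,0,0.4]
    - [0,0,0,0,0,0,0]
    - [0,0,0,0,0,0,0]
    - [0,0,0,0,0,0,0]

```text
time: 2.9
eef_pos: [0.5285, -0.1921, 0.0981]
tcp_rot: [3.136, -0.169, 0.002]
ft_force: [-1.2, -2.3, 7.5]
gripper_width: 0.317
grip_force: 30.0
```

```bash
cat >> h.py <<'E'
import json,os
def caddyT(x,y,z,yaw):
    T=np.eye(4);T[:3,:3]=Rot.from_euler('z',yaw,degrees=True).as_matrix();T[:3,3]=x,y,z;return T
def feats(im):
    hsv=cv2.cvtColor(im,cv2.COLOR_RGB2HSV);H,S,V=[hsv[...,i].astype(int) for i in range(3)]
    pk=(H>155)&(H<176)&(S>70)&(S<205);pk[200:]=0
    rd=((H<5)|(H>176))&(S>205);rd[80:]=0
    o=[]
    for m in (pk,rd):
        k,l,st,ce=cv2.connectedComponentsWithStats(m.astype(np.uint8))
        i=1+np.argmax(st[1:,4]);o.append((ce[i],st[i]))
    return o
E
python3 - <<'E'
from h import *
goto([.5275,-.191,.097],-96.2)
c=vision.get_calibration("wrist");im,d=vision.read_camera("wrist")
print(feats(im))
V=np.array(c["view"])
T=caddyT(.5275,-.191,0,-6.2)
M=V@T
def pj(p):
    q=np.c_[np.atleast_2d(p),np.ones(len(np.atleast_2d(p)))]@M.T
    return cv2.projectPoints(q[:,:3].copy(),np.zeros(3),np.zeros(3),np.array(c["camera_matrix"]),np.array(c["D"]))[0][:,0]
for y in(-.09,-.085,-.095):print(y,"axis z.042,.074,.106",pj([[.065,y,.042],[.065,y,.074],[.065,y,.106]]).round(1).tolist(),"plate edges",pj([[.065,y+.03,.04],[.065,y-.03,.04]]).round(1).tolist(), pj([[.065,y+.028,.04]]).round(1))
print("mark",pj([[.105,0,.03],[.105,0,.01],[0.006,0,.05]]).round(1).tolist(),"rods",pj([[.087,0,.036],[.043,0,.036]]).round(1).tolist())
# plate left/right edges on image row through plate
g=im.astype(int);row=g[78:81,330:450].mean(0);print(row.mean(1).astype(int).tolist())
s=r.observe();print(s["torque"],Rot.from_rotvec(s["tcp_rot"]).as_matrix().round(4).tolist())
E
```

```text
t 2.9 pos [ 0.5285 -0.1921  0.0981] F [-1.17 -2.34  7.55] grip 0.3173769821840625 29.999974071979523
shift [-0.0039 -0.0033  0.0036] turn [ 0.0004 -0.0007  0.0003] shift after turn [-0.0039 -0.0033  0.0036]
[(array([413.11325708, 123.23757735]), array([ 366,   86,   97,   73, 5333], dtype=int32)), (array([259.05922432,  50.53721174]), array([ 225,   37,   69,   29, 1908], dtype=int32))]
-0.09 axis z.042,.074,.106 [[387.5, 120.0], [407.6, 125.5], [434.8, 133.0]] plate edges [[342.7, 119.4], [429.5, 120.2]] [[345.6 119.4]]
-0.085 axis z.042,.074,.106 [[380.2, 120.0], [399.2, 125.4], [425.0, 132.9]] plate edges [[335.3, 119.3], [422.4, 120.1]] [[338.3 119.4]]
-0.095 axis z.042,.074,.106 [[394.8, 120.1], [415.9, 125.6], [444.6, 133.1]] plate edges [[350.0, 119.4], [436.5, 120.3]] [[353.  119.5]]
mark [[253.8, 57.6], [254.1, 59.8], [253.9, 206.8]] rods [[253.7, 85.3], [254.0, 150.3]]
[114, 112, 113, 111, 111, 109, 110, 110, 110, 109, 108, 105, 104, 105, 105, 104, 103, 100, 100, 106, 121, 128, 136, 138, 127, 113, 111, 112, 111, 113, 114, 114, 114, 114, 114, 115, 115, 115, 115, 116, 116, 115, 116, 116, 119, 129, 137, 137, 137, 137, 137, 137, 137, 137, 137, 137, 136, 137, 137, 138, 137, 137, 137, 136, 136, 137, 136, 137, 137, 135, 137, 136, 136, 135, 137, 135, 137, 136, 136, 136, 136, 135, 140, 167, 176, 171, 145, 132, 132, 130, 131, 129, 131, 131, 131, 131, 131, 131, 134, 138, 141, 160, 174, 174, 174, 176, 176, 170, 104, 79, 78, 79, 79, 77, 78, 80, 78, 78, 77, 78]
[-0.57775222  0.33192469 -0.05725069] [[0.9942, -0.1075, 0.001], [-0.1075, -0.9942, -0.0007], [0.0011, 0.0006, -1.0]]
```

Gripped at 30 N. The carriage is at y ≈ −0.090 m. I'll lift with a slight tilt towards +y (negative turn about tool x).

drive_tool:
  plan:
    - [0,0,-0.03,0,0,0,0]
    - [0,0,-0.05,-0.002,0,0,0]
    - [0,0,-0.06,-0.002,0,0,0]
    - [0,0,-0.06,0,0,0,0]
    - [0,0,-0.06,0,0,0,0]
    - [0,0,-0.06,0,0,0,0]

```text
time: 3.7
eef_pos: [0.5283, -0.1911, 0.1948]
tcp_rot: [3.131, -0.168, 0.0]
ft_force: [0.0, 0.3, -9.0]
gripper_width: 0.319
grip_force: 30.0
```

```bash
cat >> h.py <<'E'
U=np.array([.1075,.9942,0])  # lane direction (level)
C0=np.array([.5285,-.1921,0])
def look(n=3,save=None,dt=None):
    L=json.load(open("log.json")) if os.path.exists("log.json") else []
    k=len(L)
    for i in range(n):
        s=r.observe();im,d=vision.read_camera("wrist");(p,ps),(m,ms)=feats(im)
        R=Rot.from_rotvec(s["tcp_rot"]).as_matrix()
        sl=-np.rad2deg(np.arcsin(-R[2,1]))  # slope: + = lower at caddy +y (caddy y = -tool y)
        L.append([s["time"],-(p[0]-m[0])/1720,float((s["eef_pos"]-C0)@U),sl,np.rad2deg(R[2,0]),*s["eef_pos"],m[0],m[1]])
    json.dump([list(map(float,l)) for l in L],open("log.json","w"))
    A=np.array(L[k:]);print("t y c slope roll | pos | mark");print(A[[0,-1]].round(4))
    if n>2:print("vy in look",np.polyfit(A[:,0]-A[0,0],A[:,1],1)[0].round(4))
    B=np.array(L);B=B[B[:,0]>B[-1,0]-2.2]
    if len(set(B[:,0].round(1)))>3:
        f=np.polyfit(B[:,0]-B[-1,0],B[:,1]+B[:,2],2);print("X fit: acc",(2*f[0]).round(4),"v",f[1].round(4),"mean slope acc",(9.8*np.deg2rad(B[:,3].mean())).round(4))
    s=r.observe();print("F",s["ft_force"].round(2),"tq",s["torque"].round(2),"togo world",(np.array([.4654,.177,.2231])-s["eef_pos"]).round(4))
    if save:cv2.imwrite(save,im[:,:,::-1])
E
python3 -c "
from h import *
look(4)"
```

```text
t y c slope roll | pos | mark
[[ 3.700000e+00 -8.530000e-02  1.000000e-03  3.587000e-01  1.930000e-02
   5.283000e-01 -1.911000e-01  1.948000e-01  2.588039e+02  5.056850e+01]
 [ 3.850000e+00 -8.120000e-02  9.000000e-04  3.743000e-01  1.031000e-01
   5.288000e-01 -1.913000e-01  1.944000e-01  2.588917e+02  5.063850e+01]]
vy in look 0.0281
F [-0.45  0.51 -7.98] tq [ 0.13  0.04 -0.  ] togo world [-0.0629  0.3681  0.0296]
```

drive_tool:
  plan:
    - [-0.003,-0.006,-0.012,0,0,0,0]
    - [-0.005,-0.012,-0.012,0,0,0,0]
    - [-0.006,-0.012,-0.012,0,0,0,0]
    - [-0.006,-0.012,-0.012,0,0,0,0]
    - [-0.006,-0.012,-0.012,0.002,0,0,0]
    - [-0.006,-0.012,-0.012,0.002,0,0,0]
    - [-0.006,-0.012,-0.012,0,0,0,0]
    - [-0.006,-0.012,-0.012,0,0,0,0]

```text
time: 4.9
eef_pos: [0.5179, -0.1625, 0.2223]
tcp_rot: [-3.137, 0.168, -0.0]
ft_force: [-0.3, -0.2, -7.2]
gripper_width: 0.314
grip_force: 30.0
```

```bash
python3 -c "
from h import *
look(4)"
```

```text
t y c slope roll | pos | mark
[[ 4.900000e+00 -5.200000e-02  2.830000e-02 -1.600000e-03  6.000000e-04
   5.179000e-01 -1.625000e-01  2.223000e-01  2.587725e+02  5.050450e+01]
 [ 5.050000e+00 -4.290000e-02  2.830000e-02 -0.000000e+00  2.230000e-02
   5.181000e-01 -1.626000e-01  2.223000e-01  2.588820e+02  5.054250e+01]]
vy in look 0.0611
X fit: acc 0.0274 v 0.0711 mean slope acc 0.0318
F [ 0.65  0.11 -7.54] tq [0.06 0.03 0.  ] togo world [-0.0527  0.3397  0.001 ]
```

drive_tool:
  plan:
    - [-0.004,-0.01,0,0,0,0,0]
    - [-0.008,-0.016,0,0,0,0,0]
    - [-0.008,-0.016,0,0,0,0,0]
    - [-0.008,-0.016,0,0,0,0,0]
    - [-0.008,-0.016,0,0,0,0,0]
    - [-0.008,-0.016,0,0,0,0,0]
    - [-0.008,-0.016,0,0,0,0,0]
    - [-0.008,-0.016,0,0,0,0,0]
    - [-0.008,-0.016,0,0,0,0,0]
    - [-0.008,-0.016,0,0,0,0,0]
    - [-0.008,-0.016,0,0,0,0,0]
    - [-0.008,-0.016,0,0,0,0,0]

```text
time: 6.6
eef_pos: [0.4965, -0.104, 0.2221]
tcp_rot: [-3.137, 0.168, -0.0]
ft_force: [0.8, 0.2, -7.6]
gripper_width: 0.317
grip_force: 30.0
```

```bash
python3 -c "
from h import *
look(3)"
```

```text
t y c slope roll | pos | mark
[[ 6.600000e+00 -1.430000e-02  8.420000e-02 -3.300000e-03 -0.000000e+00
   4.965000e-01 -1.040000e-01  2.221000e-01  2.589228e+02  5.051080e+01]
 [ 6.700000e+00 -1.030000e-02  8.450000e-02 -1.060000e-02 -1.000000e-04
   4.964000e-01 -1.036000e-01  2.221000e-01  2.587724e+02  5.045520e+01]]
vy in look 0.0405
X fit: acc -0.0087 v 0.0467 mean slope acc -0.0011
F [ 0.48 -0.18 -7.08] tq [ 0.02  0.02 -0.03] togo world [-0.0311  0.281   0.001 ]
```

drive_tool:
  plan:
    - [-0.004,-0.012,0,-0.001,0,0,0]
    - [-0.008,-0.018,0,0,0,0,0]
    - [-0.008,-0.018,0,0,0,0,0]
    - [-0.008,-0.018,0,0,0,0,0]
    - [-0.008,-0.018,0,0,0,0,0]
    - [-0.008,-0.018,0,0,0,0,0]
    - [-0.008,-0.018,0,0,0,0,0]
    - [-0.008,-0.018,0,0,0,0,0]
    - [-0.008,-0.018,0,0,0,0,0]
    - [-0.008,-0.018,0,0,0,0,0]
    - [-0.008,-0.018,0,0,0,0,0]
    - [-0.008,-0.018,0,0,0,0,0]

```text
time: 8.25
eef_pos: [0.4758, -0.0383, 0.222]
tcp_rot: [3.136, -0.168, -0.0]
ft_force: [-0.9, 0.1, -7.6]
gripper_width: 0.317
grip_force: 30.0
```

```bash
python3 -c "
from h import *
look(3)"
```

```text
t y c slope roll | pos | mark
[[ 8.250000e+00  9.300000e-03  1.472000e-01  8.770000e-02 -3.000000e-04
   4.758000e-01 -3.830000e-02  2.220000e-01  2.588561e+02  5.047640e+01]
 [ 8.350000e+00  1.460000e-02  1.475000e-01  7.930000e-02 -7.000000e-04
   4.757000e-01 -3.800000e-02  2.220000e-01  2.588224e+02  5.043170e+01]]
vy in look 0.0528
X fit: acc 0.0073 v 0.0593 mean slope acc 0.006
F [-0.21 -0.76 -7.47] tq [-0.01  0.03 -0.01] togo world [-0.0104  0.2154  0.0011]
```

drive_tool:
  plan:
    - [-0.008,-0.02,0,0.0005,0,0,0]
    - [-0.009,-0.028,0,0,0,0,0]
    - [-0.009,-0.028,0,0,0,0,0]
    - [-0.009,-0.028,0,0,0,0,0]
    - [-0.009,-0.028,0,0,0,0,0]
    - [-0.009,-0.028,0,0,0,0,0]
    - [-0.009,-0.028,0,0,0,0,0]
    - [-0.009,-0.028,0,0,0,0,0]
    - [-0.009,-0.028,0,0,0,0,0]
    - [-0.009,-0.028,0,0,0,0,0]
    - [-0.009,-0.028,0,0,0,0,0]
    - [-0.009,-0.02,0,0,0,0,0]

```text
time: 9.9
eef_pos: [0.4541, 0.0608, 0.2219]
tcp_rot: [3.136, -0.168, -0.0]
ft_force: [-0.0, -0.3, -8.0]
gripper_width: 0.316
grip_force: 30.0
```

```bash
python3 -c "
from h import *
look(3)"
```

```text
t y c slope roll | pos | mark
[[9.900000e+00 1.860000e-02 2.434000e-01 3.830000e-02 1.900000e-03
  4.541000e-01 6.080000e-02 2.219000e-01 2.589669e+02 5.050790e+01]
 [1.000000e+01 2.470000e-02 2.435000e-01 3.500000e-02 3.000000e-04
  4.541000e-01 6.090000e-02 2.219000e-01 2.588768e+02 5.044820e+01]]
vy in look 0.0612
X fit: acc 0.0039 v 0.0676 mean slope acc 0.0097
F [-0.4  -0.07 -7.44] tq [-0.04  0.02 -0.03] togo world [0.0112 0.1166 0.0012]
```

drive_tool:
  plan:
    - [0,-0.03,0,0.001,0,0,0]
    - [0,-0.034,0,0.0007,0,0,0]
    - [0,-0.034,0,0,0,0,0]
    - [0,-0.034,0,0,0,0,0]
    - [0,-0.034,0,0,0,0,0]
    - [0,-0.034,0,0,0,0,0]
    - [0,-0.034,0,0,0,0,0]
    - [0,-0.034,0,0,0,0,0]
    - [-0.001,-0.03,0,0,0,0,0]
    - [-0.001,-0.03,0,0,0,0,0]
    - [-0.001,-0.025,0,0,0,0,0]
    - [-0.001,-0.02,0,0,0,0,0]

```text
time: 11.55
eef_pos: [0.465, 0.172, 0.2221]
tcp_rot: [-3.135, 0.168, -0.0]
ft_force: [0.6, -0.2, -8.4]
gripper_width: 0.316
grip_force: 30.0
```

```bash
python3 -c "
from h import *
look(4)"
```

```text
t y c slope roll | pos | mark
[[ 1.155000e+01 -1.800000e-03  3.552000e-01 -1.107000e-01 -3.500000e-03
   4.650000e-01  1.720000e-01  2.221000e-01  2.588141e+02  5.093600e+01]
 [ 1.170000e+01  3.400000e-03  3.549000e-01 -1.098000e-01 -6.500000e-03
   4.650000e-01  1.718000e-01  2.221000e-01  2.588942e+02  5.092980e+01]]
vy in look 0.0356
X fit: acc -0.0207 v 0.0353 mean slope acc -0.0092
F [ 0.23  0.97 -7.99] tq [0.05 0.01 0.01] togo world [0.0004 0.0056 0.001 ]
```

drive_tool:
  plan:
    - [0,-0.009,0,0.0021,0,0,0]
    - [0,-0.009,-0.003,0,0,0,0]
    - [0,0,0,0,0,0,0]
    - [0,0,0,0,0,0,0]
    - [0,0,0,0,0,0,0]
    - [0,0,0,-0.0035,0,0,0]

```text
time: 12.5
eef_pos: [0.4656, 0.1768, 0.223]
tcp_rot: [3.137, -0.169, 0.0]
ft_force: [0.1, 0.8, -7.7]
gripper_width: 0.315
grip_force: 30.0
```

```bash
python3 -c "
from h import *
look(5,'pics/w2.png')"
```

```text
t y c slope roll | pos | mark
[[ 1.250000e+01  1.110000e-02  3.600000e-01  3.210000e-02  2.100000e-03
   4.656000e-01  1.768000e-01  2.230000e-01  2.588886e+02  5.091810e+01]
 [ 1.270000e+01  1.030000e-02  3.602000e-01  1.380000e-02 -9.000000e-04
   4.656000e-01  1.770000e-01  2.230000e-01  2.588511e+02  5.092880e+01]]
vy in look -0.0039
X fit: acc -0.037 v -0.0063 mean slope acc -0.0064
F [-0.21  0.1  -7.57] tq [-0.05  0.01 -0.02] togo world [-0.0002  0.      0.0001]
```

View pics/w2.png

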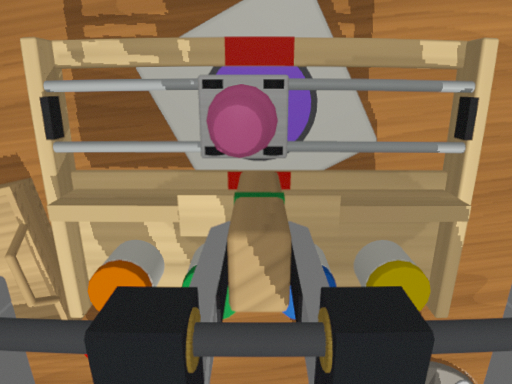

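Wrist view: carriage plate centre is at (244,116), about 10 mm off the mark at u=259. The violet window sits directly below the lane middle, around (262,105). The carriage is nearly at rest, so I'll trim.

drive_tool:
  plan:
    - [0,0,0,0,0,0,0]
    - [0,0,0,0,0,0,0]
    - [0,0,0,0,0,0,0]
    - [0,0,0,0,0,0,0]
    - [0,0,0,0,0,0,0]
    - [0,0,0,0,0,0,0]

```text
time: 13.5
eef_pos: [0.4656, 0.177, 0.223]
tcp_rot: [3.137, -0.168, -0.0]
ft_force: [-0.4, -0.1, -8.3]
gripper_width: 0.32
grip_force: 30.0
```

```bash
cat >> h.py <<'E'
def rest(t0):
    A=np.array(json.load(open("log.json")));A=A[A[:,0]>t0];f=np.polyfit(A[:,0]-A[-1,0],A[:,1],2 if np.ptp(A[:,0])>.5 else 1);print("since",t0,"acc,v,y",2*f[0],f[-2],f[-1],"slope",A[:,3].mean())
E
python3 -c "
from h import *
look(5);rest(12.45)"
```

```text
t y c slope roll | pos | mark
[[ 1.350000e+01  8.400000e-03  3.601000e-01  1.450000e-02 -1.500000e-03
   4.656000e-01  1.770000e-01  2.230000e-01  2.589251e+02  5.092230e+01]
 [ 1.370000e+01  7.900000e-03  3.602000e-01  1.420000e-02 -3.000000e-04
   4.656000e-01  1.770000e-01  2.230000e-01  2.589628e+02  5.092290e+01]]
vy in look -0.0026
X fit: acc -0.018 v -0.0132 mean slope acc -0.0032
F [ 0.92 -0.26 -6.54] tq [ 0.04  0.01 -0.02] togo world [-0.0002  0.      0.0001]
since 12.45 acc,v,y 0.001279525700017685 -0.0017149191891662186 0.007957705007261104 slope 0.0218221630072134
```

drive_tool:
  plan:
    - [0,0,0,0.0005,0,0,0]
    - [0,0,0,0,0,0,0]
    - [0,0,0,-0.0004,0,0,0]
    - [0,0,0,0,0,0,0]
    - [0,0,0,0,0,0,0]
    - [0,0,0,0,0,0,0]
    - [0,0,0,0,0,0,0]
    - [0,0,0,0,0,0,0]
    - [0,0,0,0,0,0,0]
    - [0,0,0,0,0,0,0]

```text
time: 15.0
eef_pos: [0.4656, 0.1769, 0.223]
tcp_rot: [3.137, -0.168, -0.0]
ft_force: [-0.5, 0.1, -7.4]
gripper_width: 0.319
grip_force: 30.0
```

```bash
python3 -c "
from h import *
look(5);rest(13.45)"
```

```text
t y c slope roll | pos | mark
[[ 1.500000e+01  1.500000e-03  3.601000e-01  7.200000e-03 -1.200000e-03
   4.656000e-01  1.769000e-01  2.230000e-01  2.589671e+02  5.092820e+01]
 [ 1.520000e+01  1.000000e-04  3.601000e-01  4.000000e-03 -1.500000e-03
   4.656000e-01  1.769000e-01  2.230000e-01  2.588982e+02  5.093320e+01]]
vy in look -0.0066
X fit: acc -0.0027 v -0.0072 mean slope acc 0.0018
F [ 1.04  0.52 -8.15] tq [0.08 0.03 0.03] togo world [-0.0002  0.0001  0.0001]
since 13.45 acc,v,y -0.002630624028325622 -0.007121434119797683 0.00012431126944920752 slope 0.01060219804942526
```

drive_tool:
  plan:
    - [0,0,0,-0.001,0,0,0]
    - [0,0,0,0,0,0,0]
    - [0,0,0,0,0,0,0]
    - [0,0,0,0.0009,0,0,0]
    - [0,0,0,0,0,0,0]
    - [0,0,0,0,0,0,0]
    - [0,0,0,0,0,0,0]
    - [0,0,0,0,0,0,0]

```text
time: 16.25
eef_pos: [0.4656, 0.1769, 0.223]
tcp_rot: [3.137, -0.168, 0.0]
ft_force: [0.1, -0.4, -7.9]
gripper_width: 0.318
grip_force: 30.0
```

```bash
python3 -c "
from h import *
look(6);rest(16.15)"
```

```text
t y c slope roll | pos | mark
[[ 1.625000e+01 -3.600000e-03  3.601000e-01  1.490000e-02  1.400000e-03
   4.656000e-01  1.769000e-01  2.230000e-01  2.588886e+02  5.094370e+01]
 [ 1.650000e+01 -4.200000e-03  3.601000e-01  1.420000e-02  1.600000e-03
   4.656000e-01  1.769000e-01  2.230000e-01  2.588142e+02  5.092900e+01]]
vy in look -0.0026
X fit: acc 0.0027 v -0.0016 mean slope acc 0.0018
F [-0.2   0.6  -8.65] tq [ 0.04 -0.02 -0.04] togo world [-0.0002  0.      0.0001]
since 16.15 acc,v,y -0.005181217209087859 -0.0025906086045439296 -0.004180381156461083 slope 0.014946142226831697
```

drive_tool:
  plan:
    - [0,0,0,-0.001,0,0,0]
    - [0,0,0,0,0,0,0]
    - [0,0,0,0.001,0,0,0]
    - [0,0,0,0,0,0,0]
    - [0,0,0,0,0,0,0]
    - [0,0,0,0,0,0,0]
    - [0,0,0,0,0,0,0]
    - [0,0,0,0,0,0,0]
    - [0,0,0,0,0,0,0]
    - [0,0,0,0,0,0,0]

```text
time: 17.8
eef_pos: [0.4656, 0.1769, 0.223]
tcp_rot: [3.137, -0.168, -0.0]
ft_force: [0.3, -0.1, -7.6]
gripper_width: 0.321
grip_force: 30.0
```

```bash
python3 -c "
from h import *
look(6);rest(17.7)"
```

```text
t y c slope roll | pos | mark
[[ 1.780000e+01 -4.400000e-03  3.601000e-01  1.600000e-02 -1.000000e-03
   4.656000e-01  1.769000e-01  2.230000e-01  2.588886e+02  5.092300e+01]
 [ 1.805000e+01 -4.400000e-03  3.601000e-01  1.400000e-02  1.000000e-03
   4.656000e-01  1.769000e-01  2.230000e-01  2.588715e+02  5.093880e+01]]
vy in look -0.0001
X fit: acc 0.0016 v 0.0011 mean slope acc 0.0025
F [ 0.47  0.34 -7.53] tq [ 0.03 -0.02 -0.02] togo world [-0.0002  0.      0.0001]
since 17.7 acc,v,y -0.00026768514418361994 -0.00013384257209180997 -0.004398002893015206 slope 0.01434460490614115
```

At rest at −4 mm. Holding, to confirm there is no drift; I'll also check the position over the lamp from the top camera.

drive_tool:
  plan:
    - [0,0,0,0,0,0,0]
    - [0,0,0,0,0,0,0]
    - [0,0,0,0,0,0,0]
    - [0,0,0,0,0,0,0]
    - [0,0,0,0,0,0,0]
    - [0,0,0,0,0,0,0]
    - [0,0,0,0,0,0,0]
    - [0,0,0,0,0,0,0]
    - [0,0,0,0,0,0,0]
    - [0,0,0,0,0,0,0]
    - [0,0,0,0,0,0,0]
    - [0,0,0,0,0,0,0]

```text
time: 19.6
eef_pos: [0.4656, 0.1769, 0.223]
tcp_rot: [3.137, -0.168, -0.0]
ft_force: [0.2, -0.7, -8.5]
gripper_width: 0.316
grip_force: 30.0
```

```bash
python3 -c "
from h import *
look(6);rest(17.7)
im,d=vision.read_camera('top');cv2.imwrite('pics/top2.png',im[:,:,::-1])
c=vision.get_calibration('wrist');im,d=vision.read_camera('wrist');P=depthpts(c,d)
q=P[90:150,205:315];hsv=cv2.cvtColor(im,cv2.COLOR_RGB2HSV)
h=hsv[...,0];k=(P[...,2]>.01)&(P[...,2]<.04)&(h>120)&(h<140)&(hsv[...,1]>120);p=P[k]
if len(p):print('window extents seen',p.min(0),p.max(0))
w=P[(P[...,2]>.12)&(P[...,2]<.18)][:,:];a=np.arange(384)[:,None]+0*P[...,2]
m=(P[...,2]>.15)&(P[...,2]<.17)&(a<200);print('plate/rods z',np.median(P[m],0))
"
```

```text
t y c slope roll | pos | mark
[[ 1.960000e+01 -6.000000e-03  3.601000e-01  1.660000e-02 -4.000000e-03
   4.656000e-01  1.769000e-01  2.230000e-01  2.588887e+02  5.092640e+01]
 [ 1.985000e+01 -6.500000e-03  3.601000e-01  1.350000e-02  9.000000e-04
   4.656000e-01  1.769000e-01  2.230000e-01  2.587772e+02  5.092850e+01]]
vy in look -0.0019
X fit: acc -0.001 v -0.0021 mean slope acc 0.0024
F [-0.17 -0.05 -7.3 ] tq [ 0.01 -0.    0.01] togo world [-0.0002  0.0001  0.0001]
since 17.7 acc,v,y -0.0009831770909580575 -0.002024561675934073 -0.006453366155473871 slope 0.014315507576407996
window extents seen [0.49731644 0.12006259 0.02348077] [0.57318802 0.22223773 0.02871289]
plate/rods z [0.52861763 0.17237414 0.15467178]
```

View pics/top2.png

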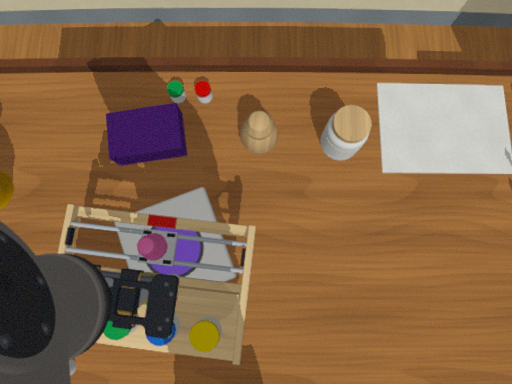

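Top view: the lane middle (doll at 152,246; mark at 162,222) is over the window at about (173,250), allowing for parallax. The bystanders haven't moved. One small trim against the slow drift.

drive_tool:
  plan:
    - [0,0,0,-0.001,0,0,0]
    - [0,0,0,0,0,0,0]
    - [0,0,0,0.0009,0,0,0]
    - [0,0,0,0,0,0,0]
    - [0,0,0,0,0,0,0]
    - [0,0,0,0,0,0,0]
    - [0,0,0,0,0,0,0]
    - [0,0,0,0,0,0,0]
    - [0,0,0,0,0,0,0]
    - [0,0,0,0,0,0,0]
    - [0,0,0,0,0,0,0]
    - [0,0,0,0,0,0,0]

```text
time: 21.5
eef_pos: [0.4656, 0.1769, 0.223]
tcp_rot: [3.137, -0.168, -0.0]
ft_force: [0.1, 0.3, -8.3]
gripper_width: 0.317
grip_force: 30.0
```

```bash
python3 -c "
from h import *
look(6);rest(21.3)"
```

```text
t y c slope roll | pos | mark
[[ 2.150000e+01 -4.900000e-03  3.601000e-01  2.380000e-02  1.200000e-03
   4.656000e-01  1.769000e-01  2.230000e-01  2.588583e+02  5.092180e+01]
 [ 2.175000e+01 -4.400000e-03  3.601000e-01  2.280000e-02  4.000000e-04
   4.656000e-01  1.769000e-01  2.230000e-01  2.588701e+02  5.093610e+01]]
vy in look 0.0019
X fit: acc 0.002 v 0.0029 mean slope acc 0.0033
F [-0.3   0.11 -7.91] tq [0.07 0.03 0.01] togo world [-0.0002  0.0001  0.0001]
since 21.3 acc,v,y 0.003826414107751133 0.0019132070538755664 -0.004400533791612836 slope 0.023881467317597938
```

drive_tool:
  plan:
    - [0,0,0,0,0,0,0]
    - [0,0,0,0,0,0,0]
    - [0,0,0,0,0,0,0]
    - [0,0,0,0,0,0,0]
    - [0,0,0,0,0,0,0]
    - [0,0,0,0,0,0,0]
    - [0,0,0,0,0,0,0]
    - [0,0,0,0,0,0,0]
    - [0,0,0,0,0,0,0]
    - [0,0,0,0,0,0,0]

```text
time: 23.05
eef_pos: [0.4656, 0.1769, 0.223]
tcp_rot: [3.137, -0.168, -0.0]
ft_force: [0.3, -0.3, -7.8]
gripper_width: 0.319
grip_force: 30.0
```

```bash
python3 -c "
from h import *
look(6);rest(21.45);rest(22.9)"
```

```text
t y c slope roll | pos | mark
[[ 2.305000e+01 -1.400000e-03  3.601000e-01  2.520000e-02 -3.000000e-04
   4.656000e-01  1.769000e-01  2.230000e-01  2.589425e+02  5.091900e+01]
 [ 2.330000e+01 -8.000000e-04  3.602000e-01  2.200000e-02  3.000000e-04
   4.656000e-01  1.770000e-01  2.230000e-01  2.588301e+02  5.093100e+01]]
vy in look 0.0024
X fit: acc 0.0004 v 0.0026 mean slope acc 0.0041
F [ 0.05 -0.4  -8.3 ] tq [-0.03  0.04 -0.02] togo world [-0.0002  0.0001  0.0001]
since 21.45 acc,v,y 0.0003058010149205168 0.0025789249563106867 -0.0007486840706776806 slope 0.02385158783229653
since 22.9 acc,v,y 0.004794185578230548 0.002397092789115274 -0.0007665114349885252 slope 0.023821708346995124
```

drive_tool:
  plan:
    - [0,0,0,0.0007,0,0,0]
    - [0,0,0,0,0,0,0]
    - [0,0,0,-0.0007,0,0,0]
    - [0,0,0,0,0,0,0]
    - [0,0,0,0,0,0,0]
    - [0,0,0,0,0,0,0]
    - [0,0,0,0,0,0,0]
    - [0,0,0,0,0,0,0]

```text
time: 24.35
eef_pos: [0.4656, 0.177, 0.223]
tcp_rot: [3.137, -0.168, -0.0]
ft_force: [0.3, 0.3, -8.3]
gripper_width: 0.315
grip_force: 30.0
```

```bash
python3 -c "
from h import *
look(6)
rest(24.2)
A=np.array(json.load(open('log.json')));A=A[A[:,0]>24.2]
v=np.polyfit(A[:,0],A[:,1],1)[0]
if abs(v)<.0018 and abs(A[-1,1])<.008: print(r.close_job())
"
```

```text
t y c slope roll | pos | mark
[[ 2.435000e+01  3.000000e-04  3.602000e-01  2.460000e-02 -2.000000e-03
   4.656000e-01  1.770000e-01  2.230000e-01  2.588863e+02  5.091970e+01]
 [ 2.460000e+01  5.000000e-04  3.601000e-01  2.440000e-02 -7.000000e-04
   4.656000e-01  1.769000e-01  2.230000e-01  2.588882e+02  5.093810e+01]]
vy in look 0.0008
X fit: acc -0.0014 v 0.0001 mean slope acc 0.0041
F [ 0.2  -0.15 -7.89] tq [ 0.07 -0.01  0.01] togo world [-0.0002  0.0001  0.0001]
since 24.2 acc,v,y 0.0015737436537249692 0.0007868718268624846 0.0005007650619491039 slope 0.024536403843545707
the job is handed in; nothing more can be done
None
```

I handed the job in at about 24.6 s: the caddy is held about 10 cm above the violet window, and the carriage is essentially at rest (under 1 mm/s) 0.5 mm from mid-lane, after about 13 s between the red marks.

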